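# Close the display flask to its click

## Robot

A 6-joint arm with a two-finger parallel gripper is mounted at the origin on the work surface. World frame = base frame: x ahead of the robot, y to its left, z up, the work surface at z = 0. Lengths are in m, angles in rad, forces in N, time in s.
With the tool pointing down it reaches from about 0.15 to 0.775 m from the base axis. Payload 6.1 kg.
Tool frame: the origin (TCP) lies between the finger pads; the fingertips stand 14 mm ahead of it and the grasp point (between the pads) lies 5 mm behind it (manip.tcp_to_tips is the distance from the TCP to the fingertips, in m); z points along the fingers, y is the line along which they close (so a half turn about z gives the same grasp; the last joint's range is limited). The gripper opens to 85 mm and grips with 20 to 120 N. Pads are 22 mm wide; open, the fingers measure 114 mm over their backs; the gripper's body (76 mm by 85 mm) begins 54 mm behind the grasp point. The pads swing forward as they close: fully open they stand 13 mm farther back than shut.
Start: joints at [1.139, 0.126, -0.04, 1.405, 0, 1.571], TCP at [0.22, 0.477, 0.245] pointing down, gripper open.
Joint ranges: [-2.72, 2.72], [-0.95, 1.95], [-1.27, 1.35], [-1.78, 2.02], [-1.46, 1.47], [-3.14, 3.14]. Speed limits (rad/s): [2.39, 2.39, 3.01, 3.14, 3.14, 3.14].

## Interface

Orientations are given as a unit quaternion [x, y, z, w].
In Python, from plant import manip gives the robot as it stands. Calls block until the motion is done:
- manip.reach(position, orientation): joint-space move of the TCP to a pose.
- manip.servo_line(position, rotation=None, speed=0.15): straight line of the TCP; rotation=None keeps the orientation; speed is the mean speed in m/s.
- manip.move_j(angles): joint-space move.
- manip.grip(opening, strength=None): finger opening in m; strength is the grip in N (None keeps the last); returns when the fingers have stopped.
- manip.dwell(seconds).
- manip.ik(position, orientation): joint angles nearest the present ones, or None.
- manip.observe(): the state.
- manip.capture(name): name is "side" or "top" or "wrist"; returns the picture (384x512x3 uint8, blue, green, red); there is no depth.
- manip.get_calibration(name): a dict with "vfov" (degrees; the focal length in pixels is half the picture's height over the tangent of half this angle, whatever the lens; pixels are square), "cx", "cy" (the principal point, pixels), "extrinsics" (4x4, takes a point from camera to world coordinates); the wrist camera has in their place "hand_eye" (4x4, takes a point from camera to tool coordinates, whose origin is the TCP and whose axes are the flange's). Camera axes: x right, y down, z forward; pixel columns grow to the right and rows downward; lengths in m; the calibration is good to about 2 mm. A picture is of the moment at which its call begins: read the wrist's pose just before it. get_calibration takes no time and is no camera call.
A pose or a line that the arm cannot do raises manip.MotionError and nothing moves.
- manip.hand_in(): hands the job in; it is judged then, once.
Trained networks look in the newest picture that a camera, given by its name, has taken for a name from the list of things; names that differ only in an ending like _2 or _b are one class to them, and where a whole thing is asked for, a point or a joint stands for the part that bears it (a point fixed in the world has none). Each returns a list of dicts, best first, with "conf" (0 to 1); they miss things now and then, are a little off and sometimes report something else, mostly with a low value. They report only what shows in the picture. A call takes as long as a camera call.
- manip.search_frame(camera, label): "location" ([column, row] in pixels, amid what is visible of it).
- manip.cut_out(camera, label): "mask" (384x512 bool, what is visible of it) and "location" ([column, row] in pixels, amid what is visible of it).
The state is a dict: "clock": time; "qpos": joint angles; "qvel": joint speeds; "tau": joint torques, N m; "position": TCP position; "tool_rot": TCP orientation; "wrist_force": force on the tool from outside, world axes, zero at the start; "wrist_torque": the same for the moment, N m; "width": finger opening in m; "gripper_force": force on a finger pad.
Only numpy, scipy, OpenCV 4.12 (cv2) and the standard library are available. Lean on these libraries where they do the work, as an engineer would, in place of code of your own. Each camera call takes 0.05 s, during which the arm holds its last target. There are 200 camera calls.

## Task

The cap of the teal flask on the gift-shop counter has been left loose. Turn it clockwise, seen from above, until it is fully screwed down and its torque-limiting ratchet slips over by at least one click, then let go; more clicks do no harm. Do not touch the coral flask.

Things in the scene. Friction and masses are not known exactly. Their poses are not given: they have to be found in the camera images.
- teal_cap (a point): Grip point on the teal (blue-green) flask's cap: on its vertical axis, 12 mm below its top, 178 mm above the counter; z up, turns with the cap. The cap is a round ribbed black cylinder, 48 mm across, 36 mm tall, with a white radial line on top; it turns about this axis without rising or sinking. Grip it across at any yaw, 10 to 20 N. The flask is fixed to the counter.
- teal_thread (a joint): Screwing angle of the teal cap in rad, growing clockwise seen from above. 1.2 is fully screwed down, a hard stop; it starts 0.3 to 0.7 rad short of that. Turning takes about 0.1 N m; it stays where it is left.
- teal_click (a joint): Slip of the teal cap's shell over its ratchet in rad, clockwise seen from above; 0 at the start and while the thread still turns. At the thread's stop about 0.2 N m makes it slip: 16 clicks a turn, one click is 0.39 rad. Well before half a click it springs back when let go; well past, it snaps on to the next rest (0.39, 0.79, ..., within 0.04). Total turn of the cap = teal_thread + teal_click.
- coral_flask: The other flask, coral (orange-red), already closed, not to be touched. Origin: centre of its underside, on the counter; z up. Both flasks: upright, 190 mm tall with cap, 72 mm across up to 132 mm, tapering to the cap's foot at 154 mm, fixed on a wooden disc 104 mm across, 12 mm high; axes at least 180 mm apart.

How it is judged:
By the outcome, as a careful person would: the job done as asked, in the order asked, and still so for the second after the job is handed in, with the robot touching nothing.
It also fails if it takes over 32 s, if anything falls off the work surface, if the arm or the gripper's body presses on something with over 40 N, if the wrist force passes 120 N, or if a joint passes its speed limit or range.

## Working session

There is one attempt and no reset: what is moved stays moved. The work goes in short steps, each a Python script; the robot and the scene stay as the last script left them, time stands still between calls to the robot, and variables do not carry over. Pictures are saved under pics/ and viewed, at most 10 in all, crops included, and the job is handed in when it is done.

```bash
mkdir -p pics; ls
python3 - <<'E'
from plant import manip
import cv2, numpy as np
ims=[]
for n in ["side","top","wrist"]:
    im=manip.capture(n); ims.append(im)
    c=manip.get_calibration(n); print(n,{k:np.round(v,4).tolist() if not isinstance(v,str) else v for k,v in c.items()})
    for l in ["teal_cap","coral_flask"]:
        print(l,[(d['location'],round(d['conf'],2)) for d in manip.search_frame(n,l)])
s=manip.observe();print(s['clock'],s['position'],s['tool_rot'],s['width'])
cv2.imwrite("pics/a.png",cv2.resize(np.hstack(ims[:2]),(800,300)))
cv2.imwrite("pics/b.png",ims[2])
E
```

```text
pics
plant.py
side {'vfov': 50.1167, 'cx': 248.6367, 'cy': 195.9545, 'extrinsics': [[-0.95, -0.1942, 0.2445, 0.3775], [-0.3116, 0.639, -0.7033, 0.5112], [-0.0197, -0.7443, -0.6675, 0.602], [0.0, 0.0, 0.0, 1.0]]}
teal_cap [([214.2, 260.1], 0.67)]
coral_flask [([257.4, 166.3], 0.73)]
top {'vfov': 47.1786, 'cx': 257.8306, 'cy': 191.5127, 'extrinsics': [[-0.0072, -0.9873, 0.1589, 0.3883], [-0.9994, 0.0123, 0.0313, -0.0094], [-0.0329, -0.1586, -0.9868, 0.9896], [0.0, 0.0, 0.0, 1.0]]}
teal_cap [([163.5, 183.8], 0.72)]
coral_flask [([328.6, 172.0], 0.64)]
wrist {'vfov': 59.3833, 'cx': 252.7176, 'cy': 185.1511, 'hand_eye': [[0.0005, -0.9646, -0.2637, 0.066], [1.0, 0.0004, 0.0005, -0.001], [-0.0004, -0.2637, 0.9646, -0.1281], [0.0, 0.0, 0.0, 1.0]]}
teal_cap []
coral_flask []
0.45 [0.21969763 0.47677094 0.2452028 ] [ 2.14235204e-01  9.76782099e-01 -8.90323437e-05 -1.72167484e-05] 0.08548629469159087
```

View pics/a.png

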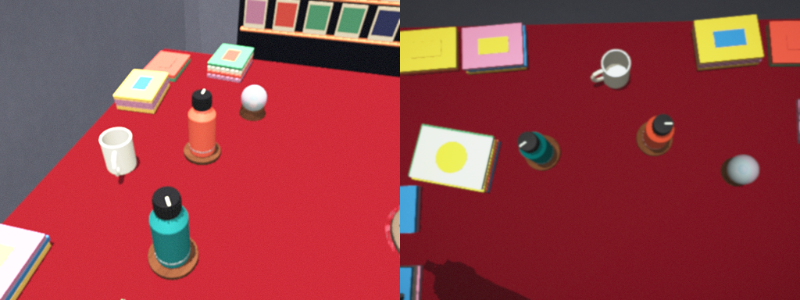

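```bash
cat > h.py <<'E'
import numpy as np
from plant import manip
def ray(n,px):
    c=manip.get_calibration(n); f=192/np.tan(np.radians(c['vfov']/2)); E=np.array(c['extrinsics'])
    return E[:3,3],E[:3,:3]@np.array([(px[0]-c['cx'])/f,(px[1]-c['cy'])/f,1])
def at(n,px,z):
    o,d=ray(n,px); return o+d*(z-o[2])/d[2]
E
python3 - <<'E'
from h import *
print(at("top",[163.5,183.8],.175),at("side",[214.2,260.1],.175))
print(at("top",[328.6,172],.1),at("side",[257.4,166.3],.1))
E
```

```text
[0.53656309 0.19529281 0.175     ] [0.53793364 0.19602067 0.175     ]
[ 0.57038217 -0.12690663  0.1       ] [ 0.57224225 -0.1067323   0.1       ]
```

```bash
cat >> h.py <<'E'
from scipy.spatial.transform import Rotation as R
def down(yaw): # tool z down, tool y at world angle yaw (grip line)
    y=np.array([np.cos(yaw),np.sin(yaw),0]); z=np.array([0,0,-1.]); x=np.cross(y,z)
    return R.from_matrix(np.c_[x,y,z]).as_quat()
E
python3 - <<'E'
from h import *
import cv2
from scipy.optimize import minimize
print("ranges")
for yaw in np.arange(-3,3.2,.4):
    q=manip.ik([.537,.1955,.173],down(yaw)); print(round(yaw,2),None if q is None else np.round(q,2))
t=np.linspace(0,2*np.pi,60)
def outline(n,x,y):
    c=manip.get_calibration(n); f=192/np.tan(np.radians(c['vfov']/2)); E=np.linalg.inv(np.array(c['extrinsics']))
    P=np.vstack([np.c_[x+.024*np.cos(t),y+.024*np.sin(t),0*t+z] for z in(.154,.19)])
    p=P@E[:3,:3].T+E[:3,3]; p=p[:,:2]/p[:,2:]*f+[c['cx'],c['cy']]
    m=np.zeros((384,512),np.uint8); h=cv2.convexHull(p.astype(np.float32)); cv2.fillConvexPoly(m,np.round(h*16).astype(int),1,shift=4); return m>0
M={}
for n in["side","top"]:
    manip.capture(n); d=manip.cut_out(n,"teal_cap")
    if not d: print(n,"none");continue
    m=M[n]=d[0]['mask']; print(n,d[0]['conf'],m.sum(),d[0]['location'])
    best=max(((outline(n,x,y)&m).sum()/(outline(n,x,y)|m).sum(),x,y) for x in np.arange(.52,.556,.002) for y in np.arange(.18,.212,.002))
    print(n,best)
E
```

```text
ranges
-3.0 [ 0.35  0.22 -0.08  1.27  0.   -1.36]
-2.6 [ 0.35  0.22 -0.08  1.27  0.   -1.76]
-2.2 [ 0.35  0.22 -0.08  1.27  0.   -2.16]
-1.8 [ 0.35  0.22 -0.08  1.27  0.   -2.56]
-1.4 [ 0.35  0.22 -0.08  1.27  0.   -2.96]
-1.0 [ 0.35  0.22 -0.08  1.27  0.    2.92]
-0.6 [ 0.35  0.22 -0.08  1.27  0.    2.52]
-0.2 [ 0.35  0.22 -0.08  1.27  0.    2.12]
0.2 [ 0.35  0.22 -0.08  1.27  0.    1.72]
0.6 [ 0.35  0.22 -0.08  1.27  0.    1.32]
1.0 [ 0.35  0.22 -0.08  1.27  0.    0.92]
1.4 [ 0.35  0.22 -0.08  1.27  0.    0.52]
1.8 [ 0.35  0.22 -0.08  1.27  0.    0.12]
2.2 [ 0.35  0.22 -0.08  1.27  0.   -0.28]
2.6 [ 0.35  0.22 -0.08  1.27  0.   -0.68]
3.0 [ 0.35  0.22 -0.08  1.27  0.   -1.08]
side 0.7 1387 [216.7, 258.7]
side (np.float64(0.9277515192437542), np.float64(0.542), np.float64(0.192))
top 0.79 632 [163.6, 183.3]
top (np.float64(0.9286775631500743), np.float64(0.54), np.float64(0.194))
```

Run:
```python
from h import *
import cv2
manip.reach([.5405,.1935,.28],down(1.6))
s=manip.observe(); im=manip.capture("wrist"); c=manip.get_calibration("wrist")
T=np.eye(4);T[:3,:3]=R.from_quat(s['tool_rot']).as_matrix();T[:3,3]=s['position']
E=T@np.array(c['hand_eye']); f=192/np.tan(np.radians(c['vfov']/2))
t=np.linspace(0,2*np.pi,60); Ei=np.linalg.inv(E)
def hull(x,y):
    P=np.vstack([np.c_[x+.024*np.cos(t),y+.024*np.sin(t),0*t+z] for z in(.154,.19)])@Ei[:3,:3].T+Ei[:3,3]
    return cv2.convexHull((P[:,:2]/P[:,2:]*f+[c['cx'],c['cy']]).astype(np.float32))
d=manip.cut_out("wrist","teal_cap"); print(s['clock'],s['position'])
if d:
    m=d[0]['mask']; print(d[0]['conf'],m.sum(),d[0]['location'])
    def iou(x,y):
        o=np.zeros((384,512),np.uint8);cv2.fillConvexPoly(o,np.round(hull(x,y)).astype(int),1);o=o>0
        return (o&m).sum()/(o|m).sum()
    print(max((iou(x,y),x,y) for x in np.arange(.525,.556,.001) for y in np.arange(.18,.208,.001)))
cv2.polylines(im,[np.round(hull(.5405,.1935)).astype(int)],True,(0,255,255),1)
cv2.imwrite("pics/c.png",im)
```

```text
2.2333 [0.5401499  0.19412504 0.27997247]
0.93 4175 [251.9, 193.1]
(np.float64(0.9501714285714286), np.float64(0.541), np.float64(0.192))
```

View pics/c.png

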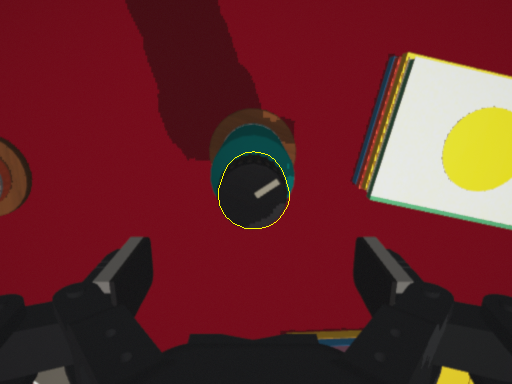

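The projected outline at (254, 190) sits on the cap, whose white line is at (267, 188). All three cameras agree on (0.541, 0.193), so I'll descend, grip and turn.

Run:
```python
from h import *
def st(k):
    s=manip.observe(); print(k,round(s['clock'],2),np.round(s['position'],4),np.round(s['wrist_force'],1),np.round(s['wrist_torque'],2),round(s['width'],4),np.round(s['gripper_force'],1),round(s['qpos'][5],3)); return s
manip.servo_line([.541,.193,.173],speed=.1); s=st("down")
if np.abs(s['wrist_force']).max()<8:
    manip.grip(0.03,20); s=st("grip")
    if s['gripper_force']>8 and abs(s['width']-.048)<.006 and np.linalg.norm(s['wrist_force'])<40:
        for i in range(1,10):
            q=np.array(s['qpos']) if i==1 else q
            q[5]+=.19
            manip.move_j(list(q)); x=st(i)
            if np.linalg.norm(x['wrist_force'])>40: break
```

```text
down 3.55 [0.5414 0.1931 0.1737] [-0.2 -0.2  0.6] [-0.02  0.02 -0.  ] 0.0852 0.0 0.313
grip 3.98 [0.5412 0.1935 0.1736] [-0.5  1.6  3.3] [ 0.5   0.17 -0.03] 0.0473 21.2 0.314
1 4.28 [0.5412 0.1936 0.1737] [-0.4  1.1  1.6] [ 0.28  0.08 -0.1 ] 0.0476 21.2 0.5
2 4.58 [0.5412 0.1937 0.1737] [0.6 2.4 0.7] [0.6  0.07 0.02] 0.0473 21.2 0.688
3 4.88 [0.5413 0.1938 0.1737] [0.8 3.5 1.1] [ 0.81 -0.01 -0.01] 0.0471 21.2 0.877
4 5.18 [0.5414 0.1939 0.1737] [0.9 4.8 0. ] [ 1.06 -0.12 -0.12] 0.0473 21.1 1.067
5 5.48 [0.5414 0.194  0.1737] [1.4 7.  0.6] [ 1.11 -0.13 -0.11] 0.047 21.1 1.257
6 5.78 [0.5416 0.1941 0.1737] [ 1.1  6.4 -0.5] [ 1.18 -0.28  0.01] 0.0475 21.1 1.447
7 6.08 [0.5417 0.1941 0.1737] [ 2.1  5.8 -0.7] [ 1.18 -0.43 -0.12] 0.0471 21.1 1.637
8 6.38 [0.5418 0.1941 0.1737] [ 1.7  5.5 -0.8] [ 1.22 -0.43  0.02] 0.0475 21.1 1.827
9 6.68 [0.5419 0.1941 0.1737] [ 2.9  5.6 -1. ] [ 1.28 -0.64 -0.09] 0.047 21.0 2.017
```

Run:
```python
from h import *
import cv2
manip.grip(0.085); s=manip.observe(); print(s['clock'],s['width'],np.round(s['wrist_force'],1))
manip.servo_line([.541,.193,.28],speed=.15)
manip.reach([.5405,.1935,.28],down(1.6))
s=manip.observe(); im=manip.capture("wrist"); print(s['clock'],s['position'])
old=cv2.imread("pics/c.png")
crop=lambda i:cv2.resize(i[130:250,194:314],(400,400),interpolation=cv2.INTER_CUBIC)
cv2.imwrite("pics/d.png",np.hstack([crop(old),crop(im)])); cv2.imwrite("pics/dfull.png",im)
```

```text
7.15 0.08487753888398421 [-1.1 -0.2 -0.5]
9.5167 [0.54038572 0.19345365 0.27960718]
```

View pics/d.png

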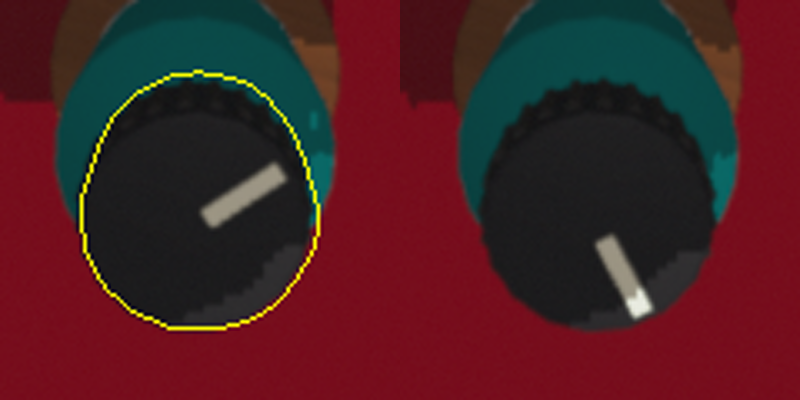

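The white line turned about 93° (1.63 rad) clockwise. At most 0.7 rad of that is thread, so the ratchet slipped at least two clicks. The gripper is clear of everything.

```bash
python3 -c "
from plant import manip
print(manip.hand_in())"
```

```text
the job is handed in; nothing more can be done
None
```

The teal cap is screwed fully down and its ratchet has slipped at least two clicks, judged from the white line's 1.63 rad turn; the gripper let go, the coral flask was not touched, and the job was handed in at about 9.5 s.

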